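# Sort leaning button tubes by cap colour into the sewing box

## Task

Sort the three button tubes from the leaning rack into the sewing box: each goes into the well whose collar has the colour of its cap. Set each tube down gently so that it stands upright by itself on the well's padded floor, whose height you must feel for; do not drop or ram a tube, and leave the other things where they are.

Things in the scene. Friction and masses are not known exactly. Their poses are not given: they have to be found in the camera images.
- rack: plywood tube rack, fixed, base 120 x 205 x 10 mm. Origin: centre of the base's underside; z up, y along the row. A tilted block holds three sockets (29 mm square, 36 mm deep, 66 mm pitch along y) leaning 0.60 rad (34 deg) from vertical, tops towards the rack's own -x (the robot's side). Tubes must be drawn out along their own axis; each stands 59 mm out of the block.
- tube_red: button tube, rigid closed cylinder 26 mm diameter, 95 mm long, 30 to 55 g, clear body with red buttons inside and a red cap (the top 15 mm). Origin: centre of its flat bottom; own z axis runs along the tube to the cap. Starts in one of the rack's sockets (which one varies), leaning 0.60 rad.
- tube_blue: button tube, rigid closed cylinder 26 mm diameter, 95 mm long, 30 to 55 g, clear body with blue buttons inside and a blue cap (the top 15 mm). Origin: centre of its flat bottom; own z axis runs along the tube to the cap. Starts in one of the rack's sockets (which one varies), leaning 0.60 rad.
- tube_yellow: button tube, rigid closed cylinder 26 mm diameter, 95 mm long, 30 to 55 g, clear body with yellow buttons inside and a yellow cap (the top 15 mm). Origin: centre of its flat bottom; own z axis runs along the tube to the cap. Starts in one of the rack's sockets (which one varies), leaning 0.60 rad.
- sewing_box: white plastic sewing box, fixed, 170 (x) x 250 (y) x 60 mm. Origin: centre of its underside; z up. Near row (own x = -43 mm): three square wells at own y = -80, 0, +80 mm. Each has a grey pad as floor at an unknown height (differs from well to well, not measured, stays put under less than 60 N) with a springy top that gives about 1.5 N/mm, 3 mm at most. Behind: a notions tray; lid thrown back, up to 150 mm high.
- collar_red: red square collar, fixed round the mouth of the well for the red tube (which well varies): opening 56 mm, outside 74 mm, 3 mm thick. Origin: centre of the mouth, level with the collar's top face, 63 mm above the box's underside; z up, axes as the box's. The well's pad lies 21 to 41 mm below this origin.
- collar_blue: blue square collar, fixed round the mouth of the well for the blue tube (which well varies): opening 56 mm, outside 74 mm, 3 mm thick. Origin: centre of the mouth, level with the collar's top face, 63 mm above the box's underside; z up, axes as the box's. The well's pad lies 21 to 41 mm below this origin.
- collar_yellow: yellow square collar, fixed round the mouth of the well for the yellow tube (which well varies): opening 56 mm, outside 74 mm, 3 mm thick. Origin: centre of the mouth, level with the collar's top face, 63 mm above the box's underside; z up, axes as the box's. The well's pad lies 21 to 41 mm below this origin.
- jar: bystander: glass button jar with metal twist cap, 68 mm diameter, 100 mm tall, loose. Origin under its centre.
- thimble: bystander: blue ceramic thimble, 21 mm diameter, 25 mm tall, loose. Origin under its centre.
- tape: bystander: green round tape-measure case, 58 mm diameter, 18 mm tall, loose. Origin under its centre.
- tin: bystander: flat brass-coloured tin, 72 mm diameter, 26 mm tall, loose. Origin under its centre.
- brush: bystander: clothes brush, 170 x 42 x 34 mm, long side along its x, loose. Origin under its centre.
- ruler: bystander: flat steel ruler, 30 x 200 x 4 mm, long side along its y, loose. Origin under its centre.
Things that resemble listed ones, but are neither listed nor needed, are in the scene too. What is shaped like the tube_red but green or purple is not meant.

How it is judged (in metres and radians):
At the end, for the whole second after the job is handed in: Each tube's bottom centre is within 24 mm (horizontally) of the centre of the collar of its own colour and 12 to 50 mm below the collar's top face, the tube stands within 0.15 rad of vertical, and it is at rest (under 0.02 m/s), let go (horizontal distance between tube_red and collar_red below 0.024 m and z of tube_red in the frame of collar_red between -0.05 and -0.012 m and angle between each of tube_red, tube_blue, tube_yellow's own z axis and vertical below 0.15 rad and linear speed of each of tube_red, tube_blue, tube_yellow below 0.02 m/s and horizontal distance between tube_blue and collar_blue below 0.024 m and z of tube_blue in the frame of collar_blue between -0.05 and -0.012 m and horizontal distance between tube_yellow and collar_yellow below 0.024 m and z of tube_yellow in the frame of collar_yellow between -0.05 and -0.012 m); the robot touches nothing.
It fails at once if a button tube is dropped (moves faster than 0.3 m/s while the fingers do not hold it: a free fall of about 5 mm) ((contact force between the fingers and tube_red below 0.05 N and linear speed of tube_red above 0.3 m/s) or (contact force between the fingers and tube_blue below 0.05 N and linear speed of tube_blue above 0.3 m/s) or (contact force between the fingers and tube_yellow below 0.05 N and linear speed of tube_yellow above 0.3 m/s)).
It fails at once if a tube is rammed against the sewing box or its pads with more than 15 N (contact force between any of tube_red, tube_blue, tube_yellow and sewing_box above 15 N).
It fails at once if a bystander is shifted by more than 25 mm (distance of any of jar, thimble, tape, tin, brush, ruler from where it was at the start of the episode above 0.025 m).
It also fails if it takes over 70 s, if anything falls off the work surface, if the arm or the gripper's body presses on something with over 40 N, if the wrist force passes 120 N, or if a joint passes its speed limit or range.

## Robot

A 6-joint arm with a two-finger parallel gripper is mounted at the origin on the work surface. World frame = base frame: x ahead of the robot, y to its left, z up, the work surface at z = 0. Lengths are in mm, angles in rad, forces in N, time in s.
With the tool pointing down it reaches from about 400 to 925 mm from the base axis. Payload 12.5 kg.
Tool frame: the origin (TCP) lies midway between the tips of the shut fingers; the grasp point (between the pads) lies 19 mm behind it; z points along the fingers, y is the line along which they close (so a half turn about z gives the same grasp; the last joint's range is limited). The gripper opens to 95 mm and grips with 3 to 60 N. Pads are 20 mm wide; open, the fingers measure 119 mm over their backs; the gripper's body (75 mm by 180 mm) begins 59 mm behind the grasp point.
Start: joints at [-1.359, 0.491, 1.559, -0, 1.092, -0.106], TCP at [195.322, -593.714, 214.661] pointing down, gripper open.
Joint ranges: [-3.1, 3.1], [-0.84, 2.19], [0.05, 2.79], [-1.13, 4.28], [0.06, 2.93], [-2.69, 2.69]. Speed limits (rad/s): [2.22, 2.22, 2.79, 3.14, 3.14, 3.14].

## Interface

Orientations are given as [roll, pitch, yaw] about the fixed x, y, z axes, in that order (R = Rz(yaw) Ry(pitch) Rx(roll)).
In Python, from cell import state, read_camera, camera_info, env gives the robot as it stands.
- The arm moves only by the tool move_arm, never from a script. Its argument "commands" is a list of rows, each a list of 3 entries, a list of its own where there are three numbers: the shift along the world's x, y, z in cm, then the turn, a rotation vector about the world's x, y, z in degrees, then the opening, from 0 (shut) to 1 (fully open). A call has 1 to 10 rows; each row shifts and turns the commanded pose from where the row before left it; what a row does not reach is not made up. A row lasts 1/10 s, in which the tool goes at most 50 mm and 8.59 degrees, less where a joint would pass 70% of its speed; a pose out of reach is approached as far as the arm can. A call with a gripper value outside its range is refused whole. The fingers move at their own pace and stop on an object; the grip force is fixed at half the most. Time passes only in rows, so rows that do not move let the fingers close. It gives the time, the measured TCP pose, the force, the opening and the grip force at its end, in the units of the state.
- state(): the state, without advancing time (a new reading comes with each control period).
- read_camera(name): name is "scene" or "top"; returns the picture (400x640x3 uint8, blue, green, red); there is no depth.
- camera_info(name): a dict with "K" (3x3 intrinsics, pixels), "k1" (the pictures are not rectified: a ray, as slopes to the right and down, at radius r is drawn at 1 + k1 r^2 times it, then the intrinsics apply), "cam_to_world" (4x4, takes a point from camera to world coordinates). Camera axes: x right, y down, z forward; pixel columns grow to the right and rows downward; lengths in mm; the calibration is good to about 2 mm. A picture is of the moment at which its call begins. camera_info takes no time and is no camera call.
- env.job_done(): hands the job in; it is judged then, once.
The state is a dict: "t": time; "joints": joint angles; "qvel": joint speeds; "tau": joint torques, N m; "eef_pos": TCP position; "tcp_rot": TCP orientation; "ft_force": force on the tool from outside, world axes, zero at the start; "moment": the same for the moment, N m; "opening": opening from 0.0 (shut) to 1.0 (fully open); "grip_force": force on a finger pad.
Only numpy, scipy, OpenCV 4.12 (cv2) and the standard library are available. Lean on these libraries where they do the work, as an engineer would, in place of code of your own. Each camera call takes 0.05 s, during which the arm holds its last target. There are 200 camera calls.

## Working session

There is one attempt and no reset: what is moved stays moved. The work goes in short steps, Python scripts to look and compute and a tool call to move; the robot and the scene stay as the last step left them, time stands still between calls to the robot, and variables do not carry over. Pictures are saved under pics/ and viewed, at most 10 in all, crops included, and the job is handed in when it is done.

Besides the shell and the picture viewer there is one more tool, called after "Request:" by a JSON object that holds its "name" and its "arguments", one argument or row to a line. move_arm: Moves the arm, as the interface text tells. Its arguments: {"type":"object","properties":{"commands":{"type":"array"}},"required":["commands"]}

```bash
ls; mkdir -p pics
python3 - <<'E'
from cell import *
import cv2
for n in("scene","top"):
    cv2.imwrite(f"pics/{n}0.png",read_camera(n)); i=camera_info(n); print(n,i)
print(state())
E
```

```text
pics
scene {'K': array([[388.30056372,   0.        , 320.33730921],
       [  0.        , 388.30056372, 203.79623538],
       [  0.        ,   0.        ,   1.        ]]), 'k1': -0.08848964214072376, 'cam_to_world': array([[-6.32665413e-01,  5.29569902e-01, -5.65057691e-01,
         1.14660177e+03],
       [ 7.74264501e-01,  4.17675336e-01, -4.75459563e-01,
         3.93710841e+02],
       [-1.57784133e-02, -7.38310932e-01, -6.74275914e-01,
         7.41923096e+02],
       [ 0.00000000e+00,  0.00000000e+00,  0.00000000e+00,
         1.00000000e+00]])}
top {'K': array([[448.60149409,   0.        , 321.11191203],
       [  0.        , 448.60149409, 198.99017979],
       [  0.        ,   0.        ,   1.        ]]), 'k1': -0.07779412129740089, 'cam_to_world': array([[-1.72348763e-02, -9.92587423e-01,  1.20304477e-01,
         4.23671780e+02],
       [-9.99831250e-01,  1.78744975e-02,  4.23952187e-03,
        -9.42749458e+01],
       [-6.35847818e-03, -1.20211108e-01, -9.92727989e-01,
         1.13506368e+03],
       [ 0.00000000e+00,  0.00000000e+00,  0.00000000e+00,
         1.00000000e+00]])}
{'t': 0.1, 'joints': array([-1.35859119e+00,  4.91484382e-01,  1.55941045e+00, -1.90011438e-05,
        1.09167883e+00, -1.05606258e-01]), 'qvel': array([-0.00037001, -0.00119864, -0.00240302, -0.00208285, -0.00056252,
        0.00069633]), 'tau': array([ 4.43812169e-03, -6.13622904e+01, -2.58606756e+01,  6.94564800e-02,
        4.70355107e-02, -5.80599112e-05]), 'eef_pos': array([ 195.27193881, -593.47959297,  214.12188002]), 'tcp_rot': array([-3.14061534e+00, -8.66485338e-05,  3.17820124e-01]), 'ft_force': array([0.07473624, 0.19124287, 0.89355632]), 'moment': array([-0.04993834, -0.02256359, -0.00197891]), 'grip_force': 0.0, 'opening': 1.0028833439571139}
```

View pics/scene0.png

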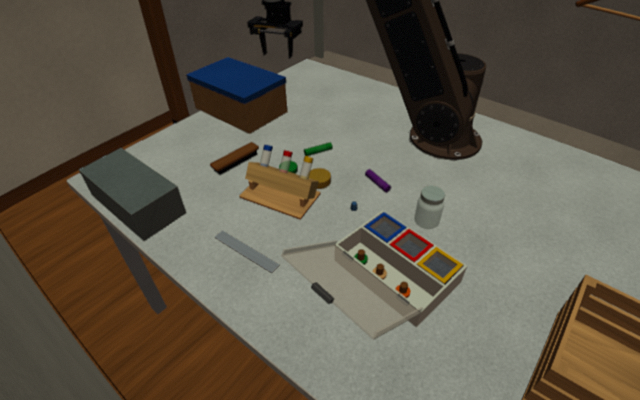

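View pics/top0.png

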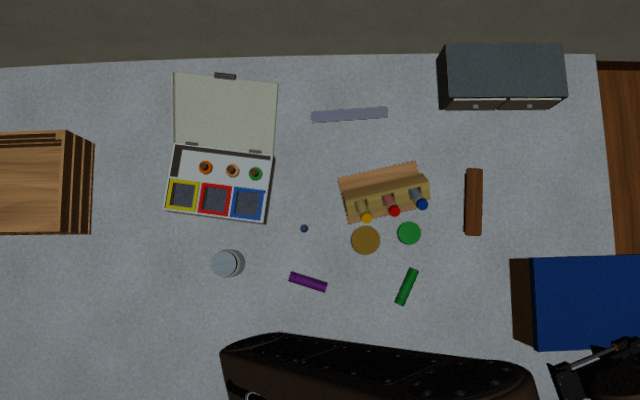

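The scene view shows the rack at about (280,190) and the box at about (400,260). In the top view the caps are near (366,217) yellow, (394,210) red and (422,204) blue. The collars are at (183,195) yellow, (215,199) red and (248,204) blue. Next I segment by colour and triangulate.

```bash
cat > h.py <<'E'
import numpy as np, cv2
from cell import *
def ray(n,uv):
    i=camera_info(n);K=i['K'];M=i['cam_to_world']
    d=np.array([(uv[0]-K[0,2])/K[0,0],(uv[1]-K[1,2])/K[1,1]]);s=d.copy()
    for _ in range(20): s=d/(1+i['k1']*(s@s))
    return M[:3,3],M[:3,:3]@np.array([*s,1])
def onz(n,uv,z):
    o,d=ray(n,uv);return o+d*(z-o[2])/d[2]
def tri(a,b):
    o1,d1=ray('top',a);o2,d2=ray('scene',b)
    t=np.linalg.lstsq(np.c_[d1,-d2],o2-o1,rcond=None)[0]
    p,q=o1+d1*t[0],o2+d2*t[1];return (p+q)/2,np.linalg.norm(p-q)
def proj(n,p):
    i=camera_info(n);M=i['cam_to_world'];c=M[:3,:3].T@(np.array(p)-M[:3,3]);s=c[:2]/c[2];s=s*(1+i['k1']*(s@s))
    return s*i['K'][0,0]+i['K'][:2,2]
R={'red':[(0,8),(172,180)],'yellow':[(20,30)],'blue':[(102,125)]}
def blobs(im,c,smin=140,vmin=60):
    h=cv2.cvtColor(im,cv2.COLOR_BGR2HSV);m=0
    for a,b in R[c]: m=m|cv2.inRange(h,(a,smin,vmin),(b,255,255))
    n,l,s,ce=cv2.connectedComponentsWithStats(m)
    return [(ce[k].round(1),s[k]) for k in range(1,n) if s[k,4]>12],l,m
E
python3 - <<'E'
from h import *
for n in("top","scene"):
    im=cv2.imread(f"pics/{n}0.png")
    for c in R:
        for ce,s in blobs(im,c)[0]: print(n,c,ce,s,onz(n,ce,63).round(0))
a=cv2.imread("pics/top0.png")[150:250,325:445];b=cv2.imread("pics/scene0.png")[135:220,235:335]
cv2.imwrite("pics/crop.png",np.vstack([cv2.resize(a,(480,400),interpolation=2)[:300],cv2.resize(b,(480,408),interpolation=2)[:300]]))
E
```

```text
top red [214.3 199. ] [198 183  34  33 390] [558. 169.  63.]
top red [393.9 210.3] [389 205  11  12 107] [ 523. -264.   63.]
top yellow [181.7 194.7] [165 179  34  33 385] [570. 249.  63.]
top yellow [365.9 216.5] [360 211  13  12 112] [ 509. -196.   63.]
top yellow [364.9 239.8] [351 226  28  28 617] [ 454. -192.   63.]
top blue [246.3 203.2] [230 187  35  33 369] [547.  91.  63.]
top blue [422.3 204.2] [418 199  10  11  87] [ 537. -333.   63.]
top blue [303.5 227.8] [301 226   6   5  20] [485. -46.  63.]
top blue [586.2 300.5] [ 534  255  106   97 9304] [ 295. -725.   63.]
scene red [287.2 153.4] [283 151   9   6  40] [ 464. -308.   63.]
scene red [411.4 244.8] [390 229  43  33 364] [556. 171.  63.]
scene yellow [307.7 159.1] [304 156   9   7  45] [ 448. -239.   63.]
scene yellow [319.2 175.1] [308 169  22  15 237] [ 487. -164.   63.]
scene yellow [440.1 264.9] [417 247  46  37 423] [569. 251.  63.]
scene blue [235.7  76.7] [ 187   57   98   41 2021] [ 188. -859.   63.]
scene blue [266.8 147.3] [264 145   7   5  27] [ 479. -381.   63.]
scene blue [384.8 227.1] [365 213  41  29 259] [546.  91.  63.]
```

View pics/crop.png

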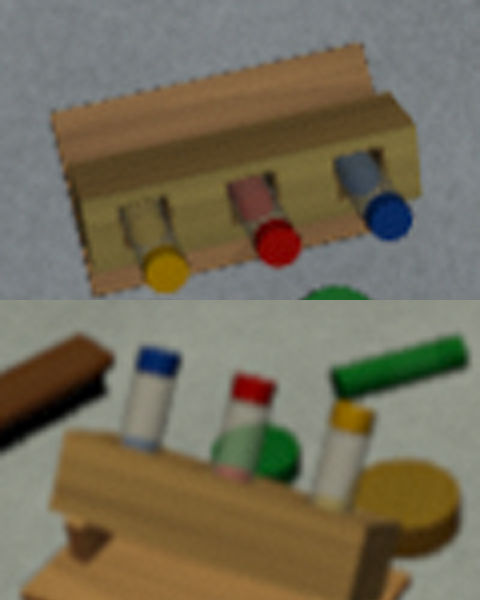

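```bash
cat > fit.py <<'E'
from h import *
from scipy.optimize import least_squares
B=[onz('top',p,10) for p in((338.2,178),(415.5,161),(348.2,223.7))]
print(np.round(B,1)); e=B[0]-B[1]; print('base len',np.hypot(*e[:2]),np.hypot(*(B[0]-B[2])[:2]))
C={'red':((393.9,210.3),(287.2,153.4)),'yellow':((365.9,216.5),(307.7,159.1)),'blue':((422.3,204.2),(266.8,147.3))}
th=np.linspace(0,2*np.pi,24,endpoint=False)
def cen(n,top,a):
    x=np.cross(a,[0,1,0]);x/=np.linalg.norm(x);y=np.cross(a,x)
    P=[proj(n,top-a*d+13*(x*np.cos(t)+y*np.sin(t))) for d in(0,15) for t in th]
    m=cv2.moments(cv2.convexHull(np.float32(P)));return np.array([m['m10'],m['m01']])/m['m00']
yaw=0
for it in range(4):
    a=np.array([-np.sin(.6)*np.cos(yaw),-np.sin(.6)*np.sin(yaw),np.cos(.6)]);T={}
    for c in C:
        r=least_squares(lambda p:np.r_[cen('top',p,a)-C[c][0],cen('scene',p,a)-C[c][1]],tri(*C[c])[0]);T[c]=r.x;res=np.round(r.fun,2)
    d=T['yellow']-T['blue'];yaw=np.arctan2(-d[0],d[1])
print('yaw',yaw,'axis',a.round(4),'pitch',(T['yellow']-T['red']).round(1),(T['red']-T['blue']).round(1))
for c in T: print(c,'captop',T[c].round(1),'bottom',(T[c]-95*a).round(1),'grasp25', (T[c]-25*a).round(1))
print('base yaw',np.arctan2(-e[0],e[1]))
E
python3 fit.py
```

```text
[[ 612.9 -133.8   10. ]
 [ 653.6 -332.7   10. ]
 [ 496.3 -156.4   10. ]]
base len 203.00729891848778 118.78189864214582Traceback (most recent call last):
  File "fit.py", line 15, in <module>
    r=least_squares(lambda p:np.r_[cen('top',p,a)-C[c][0],cen('scene',p,a)-C[c][1]],tri(*C[c])[0]);T[c]=r.x;res=np.round(r.fun,2)
    return func(*args, **kwargs)
    result = trf(vector_fun.fun, vector_fun.jac, x0, f0, J0, lb, ub, ftol, xtol,
                 gtol, max_nfev, x_scale, loss_function, tr_solver,
                 tr_options.copy(), verbose, callback=callback_wrapped)
    return trf_no_bounds(
        fun, jac, x0, f0, J0, ftol, xtol, gtol, max_nfev, x_scale,
        loss_function, tr_solver, tr_options, verbose, callback=callback)
    f_new = fun(x_new)
    self._update_fun()
    ~~~~~~~~~~~~~~~~^^
    self.f = self.fun_wrapped(xp_copy(self.x))
             ~~~~~~~~~~~~~~~~^^^^^^^^^^^^^^^^^
    return np.atleast_1d(self.fun(x))
                         ~~~~~~~~^^^
    return self.f(x, *self.args, **self.kwargs)
           ~~~~~~^^^^^^^^^^^^^^^^^^^^^^^^^^^^^^
  File "fit.py", line 15, in <lambda>
    r=least_squares(lambda p:np.r_[cen('top',p,a)-C[c][0],cen('scene',p,a)-C[c][1]],tri(*C[c])[0]);T[c]=r.x;res=np.round(r.fun,2)
                                   ~~~^^^^^^^^^^^
  File "fit.py", line 9, in cen
    P=[proj(n,top-a*d+13*(x*np.cos(t)+y*np.sin(t))) for d in(0,15) for t in th]
       ~~~~^^^^^^^^^^^^^^^^^^^^^^^^^^^^^^^^^^^^^^^^
  File "h.py", line 15, in proj
    i=camera_info(n);M=i['cam_to_world'];c=M[:3,:3].T@(np.array(p)-M[:3,3]);s=c[:2]/c[2];s=s*(1+i['k1']*(s@s))
ValueError: time passes only in moves, steps and waits
```

```bash
sed -i 's/^def ray/_I={n:camera_info(n) for n in("top","scene")}\ndef ray/; s/i=camera_info(n)/i=_I[n]/' h.py
sed -i "s/tri(\*C\[c\])\[0\])/tri(*C[c])[0],diff_step=2e-3)/" fit.py; python3 fit.py
```

```text
[[ 612.9 -133.8   10. ]
 [ 653.6 -332.7   10. ]
 [ 496.3 -156.4   10. ]]
base len 203.00729891848778 118.78189864214582
yaw 0.1984384625886529 axis [-0.5536 -0.1113  0.8253] pitch [-13.1  64.6   1.5] [-13.2  66.4  -0. ]
red captop [ 513.4 -255.8  121.7] bottom [ 566.  -245.2   43.3] grasp25 [ 527.3 -253.   101.1]
yellow captop [ 500.3 -191.1  123.2] bottom [ 552.9 -180.6   44.8] grasp25 [ 514.2 -188.4  102.6]
blue captop [ 526.7 -322.1  121.7] bottom [ 579.3 -311.6   43.3] grasp25 [ 540.5 -319.3  101.1]
base yaw 0.20158896618119898
```

```bash
cat > g.py <<'E'
import numpy as np,sys
from cell import state
from scipy.spatial.transform import Rotation as Ro
A=np.array([-np.sin(.6)*np.cos(.2),-np.sin(.6)*np.sin(.2),np.cos(.6)])
TOP={'yellow':np.array([500.4,-191.6,122.2]),'red':np.array([513.5,-256.3,122.2]),'blue':np.array([526.6,-321,122.2])}
COL={'yellow':np.array([569.5,250,63]),'red':np.array([557.5,170,63]),'blue':np.array([546.5,91,63])}
TILT=[np.pi,-.6,.2]
def go(p,rpy,note=''):
    s=state();dr=(Ro.from_euler('xyz',rpy)*Ro.from_euler('xyz',s['tcp_rot']).inv()).as_rotvec(degrees=True)
    print(note,'shift cm',((p-s['eef_pos'])/10).round(2),'rot deg',dr.round(2),'now',s['eef_pos'].round(1))
E
python3 -c "
from g import *
go(TOP['yellow']+25*A,TILT,'pre');print((-69*A/10).round(2))"
```

```text
pre shift cm [29.13 39.91 -7.13] rot deg [  8.75 -33.26  -6.56] now [ 195.3 -593.5  214.1]
[ 3.82  0.77 -5.69]
```

Request:
{"name": "move_arm", "arguments": {
  "commands": [
    [[2.4,3.3,0],[0.7,-2.8,-0.55],0.6],
    [[2.4,3.3,0],[0.7,-2.8,-0.55],0.6],
    [[2.4,3.3,0],[0.7,-2.8,-0.55],0.6],
    [[2.4,3.3,0],[0.7,-2.8,-0.55],0.6],
    [[2.4,3.3,0],[0.7,-2.8,-0.55],0.6],
    [[2.4,3.3,0],[0.7,-2.8,-0.55],0.6],
    [[2.4,3.3,0],[0.7,-2.8,-0.55],0.6],
    [[2.4,3.3,0],[0.7,-2.8,-0.55],0.6],
    [[2.4,3.3,0],[0.7,-2.8,-0.55],0.6],
    [[2.4,3.3,0],[0.7,-2.8,-0.55],0.6]
  ]
}}

```text
t: 1.1
eef_pos: [435.9, -262.4, 214.7]
tcp_rot: [3.129, -0.505, 0.222]
ft_force: [1.0, -0.7, 0.2]
opening: 0.601
grip_force: 0.0
```

```bash
python3 -c "
from g import *
go(TOP['yellow']+25*A,TILT,'pre')"
```

```text
pre shift cm [ 5.07  6.8  -7.18] rot deg [ 1.76 -5.19 -0.88] now [ 435.9 -262.4  214.7]
```

Request:
{"name": "move_arm", "arguments": {
  "commands": [
    [[1.7,2.3,-1],[0.6,-1.7,-0.3],0.6],
    [[1.7,2.3,-2],[0.6,-1.7,-0.3],0.6],
    [[1.67,2.2,-2],[0.56,-1.79,-0.28],0.6],
    [[0,0,-2.18],[0,0,0],0.6],
    [[0,0,0],[0,0,0],0.6],
    [[0,0,0],[0,0,0],0.6]
  ]
}}

```text
t: 1.7
eef_pos: [486.1, -195.9, 143.0]
tcp_rot: [-3.141, -0.598, 0.2]
ft_force: [0.4, 0.7, 0.7]
opening: 0.604
grip_force: 0.0
```

```bash
python3 -c "
from g import *
from h import *
go(TOP['yellow']+25*A,TILT,'pre');go(TOP['yellow']-44*A,TILT,'grasp')
a=read_camera('top')[120:270,305:455];b=read_camera('scene')[110:220,225:345]
cv2.imwrite('pics/pre.png',np.hstack([cv2.resize(a,(390,400),interpolation=2),cv2.resize(b,(400,400),interpolation=2)]))"
```

```text
pre shift cm [ 0.05  0.15 -0.02] rot deg [-0.01 -0.12 -0.05] now [ 486.1 -195.9  143. ]
grasp shift cm [ 3.87  0.92 -5.71] rot deg [-0.01 -0.12 -0.05] now [ 486.1 -195.9  143. ]
```

View pics/pre.png

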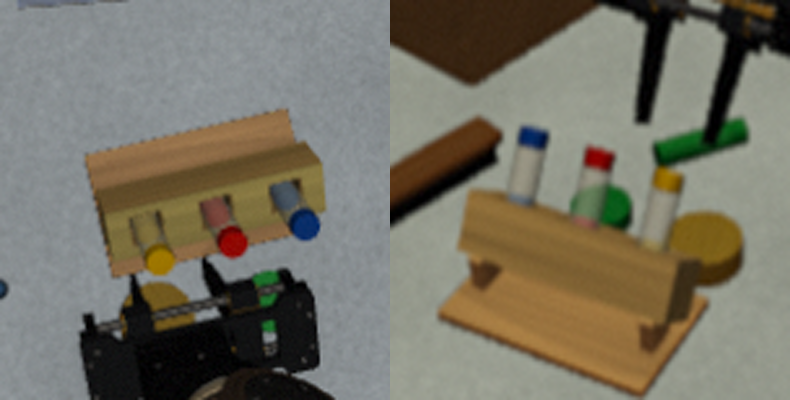

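```bash
python3 -c "
from g import *
from h import *
p=state()['eef_pos'];y=Ro.from_euler('xyz',TILT).as_matrix()[:,1]
for q in(p,p+y*30,p-y*30,TOP['yellow'],TOP['yellow']-7*A):
  u=proj('top',q);v=proj('scene',q);print(((u-[305,120])*[390/150,400/150]).round(0),((v-[225,110])*[400/120,400/110]).round(0))"
```

```text
[168. 277.] [282. 135.]
[202. 269.] [250. 125.]
[134. 285.] [314. 145.]
[160. 262.] [276. 170.]
[158. 258.] [274. 179.]
```

The fingertips and the yellow cap project where they should, at tip midpoint (169,271) and cap (159,260) in the top crop. The approach is aligned, so I descend and grip.

Request:
{"name": "move_arm", "arguments": {
  "commands": [
    [[0.5,0.24,-0.71],[0,0,0],0.6],
    [[0.5,0.1,-0.72],[0,0,0],0.6],
    [[0.5,0.1,-0.72],[0,0,0],0.6],
    [[0.5,0.1,-0.72],[0,0,0],0.6],
    [[0.5,0.1,-0.72],[0,0,0],0.6],
    [[0.5,0.1,-0.72],[0,0,0],0.6],
    [[0.5,0.1,-0.72],[0,0,0],0.6],
    [[0.35,0.07,-0.65],[0,0,0],0.6],
    [[0,0,0],[0,0,0],0.6]
  ]
}}

```text
t: 2.7
eef_pos: [524.9, -187.1, 86.5]
tcp_rot: [3.141, -0.599, 0.201]
ft_force: [-0.2, 0.4, -0.5]
opening: 0.601
grip_force: 0.0
```

Request:
{"name": "move_arm", "arguments": {
  "commands": [
    [[0,0,0],[0,0,0],0.45],
    [[0,0,0],[0,0,0],0.4],
    [[0,0,0],[0,0,0],0.35],
    [[0,0,0],[0,0,0],0.3],
    [[0,0,0],[0,0,0],0.25],
    [[0,0,0],[0,0,0],0.2],
    [[0,0,0],[0,0,0],0.15],
    [[0,0,0],[0,0,0],0.1],
    [[0,0,0],[0,0,0],0.1]
  ]
}}

```text
t: 3.6
eef_pos: [524.5, -186.7, 86.2]
tcp_rot: [3.141, -0.599, 0.201]
ft_force: [-1.7, -0.8, 3.8]
opening: 0.27
grip_force: 30.0
```

```bash
python3 -c "
from g import *
s=state();print(s['ft_force'],s['moment'],s['opening']*95)
go(TOP['yellow']-44*A,TILT,'grasp')"
```

```text
[-1.6626341  -0.77636361  3.82759361] [-0.11852522  0.13550421 -0.02723824] 25.6127443259091
grasp shift cm [ 0.02  0.   -0.03] rot deg [ 0.04 -0.08 -0.04] now [ 524.5 -186.7   86.2]
```

Request:
{"name": "move_arm", "arguments": {
  "commands": [
    [[-0.17,-0.03,0.25],[0,0,0],0.1],
    [[-0.33,-0.07,0.49],[0,0,0],0.1],
    [[-0.39,-0.08,0.58],[0,0,0],0.1],
    [[-0.39,-0.08,0.58],[0,0,0],0.1],
    [[-0.39,-0.08,0.58],[0,0,0],0.1],
    [[-0.39,-0.08,0.58],[0,0,0],0.1],
    [[-0.39,-0.08,0.58],[0,0,0],0.1],
    [[-0.39,-0.08,0.58],[0,0,0],0.1],
    [[-0.39,-0.08,0.58],[0,0,0],0.1],
    [[-0.39,-0.08,0.58],[0,0,0],0.1]
  ]
}}

```text
t: 4.6
eef_pos: [487.9, -194.1, 140.4]
tcp_rot: [3.141, -0.598, 0.201]
ft_force: [0.5, -1.2, -0.2]
opening: 0.267
grip_force: 30.0
```

```bash
python3 -c "
from g import *
s=state();print(s['ft_force'],s['moment'],s['opening'])
go(COL['yellow']+[0,0,25+51],[np.pi,0,-.144],'above')"
```

```text
[ 0.52578465 -1.16852182 -0.22529949] [-0.05082462  0.31537294  0.0091746 ] 0.2670586258597998
above shift cm [ 8.16 44.41 -0.14] rot deg [ -0.96  34.44 -19.16] now [ 487.9 -194.1  140.4]
```

Request:
{"name": "move_arm", "arguments": {
  "commands": [
    [[0,0.5,2],[0,0,0],0.1],
    [[0.2,2,2],[0,1.5,-0.9],0.1],
    [[0.8,4,0],[-0.1,3.4,-1.9],0.1],
    [[0.8,4,0],[-0.1,3.4,-1.9],0.1],
    [[0.8,4,0],[-0.1,3.4,-1.9],0.1],
    [[0.8,4,0],[-0.1,3.4,-1.9],0.1],
    [[0.8,4,0],[-0.1,3.4,-1.9],0.1],
    [[0.8,4,0],[-0.1,3.4,-1.9],0.1],
    [[0.8,4,0],[-0.1,3.4,-1.9],0.1],
    [[0.8,4,0],[-0.1,3.4,-1.9],0.1]
  ]
}}

```text
t: 5.6
eef_pos: [538.6, 75.2, 178.3]
tcp_rot: [-3.099, -0.201, -0.03]
ft_force: [0.8, -0.5, -0.7]
opening: 0.265
grip_force: 30.0
```

```bash
python3 -c "
from g import *
go(COL['yellow']+[0,0,25+51],[np.pi,0,-.144],'above')"
```

```text
above shift cm [ 3.09 17.48 -3.93] rot deg [-1.41 11.7  -6.76] now [538.6  75.2 178.3]
```

Request:
{"name": "move_arm", "arguments": {
  "commands": [
    [[0.5,2.5,0],[-0.2,1.8,-1],0.1],
    [[0.5,2.5,0],[-0.2,1.8,-1],0.1],
    [[0.5,2.5,0],[-0.2,1.8,-1],0.1],
    [[0.5,2.5,0],[-0.2,1.8,-1],0.1],
    [[0.5,2.5,0],[-0.2,1.8,-1],0.1],
    [[0.4,2.5,0],[-0.2,1.8,-1],0.1],
    [[0.2,2,0],[-0.2,0.9,-0.7],0.1],
    [[0,0,0],[0,0,0],0.1],
    [[0,0,0],[0,0,0],0.1]
  ]
}}

```text
t: 6.5
eef_pos: [569.4, 244.1, 177.6]
tcp_rot: [-3.139, -0.001, -0.14]
ft_force: [-0.3, 0.0, -0.7]
opening: 0.266
grip_force: 30.0
```

```bash
python3 -c "
from g import *
go(COL['yellow']+[0,0,25+51],[np.pi,0,-.144],'above')"
```

```text
above shift cm [ 0.01  0.59 -3.86] rot deg [-0.12  0.1  -0.23] now [569.4 244.1 177.6]
```

Request:
{"name": "move_arm", "arguments": {
  "commands": [
    [[0,0.3,-1],[0,0,-0.1],0.1],
    [[0,0.3,-1.4],[-0.1,0.1,-0.1],0.1],
    [[0,0,-1.5],[0,0,0],0.1],
    [[0,0,0],[0,0,0],0.1],
    [[0,0,0],[0,0,0],0.1]
  ]
}}

```text
t: 7.0
eef_pos: [569.5, 250.1, 138.3]
tcp_rot: [-3.141, 0.001, -0.145]
ft_force: [0.2, 0.6, -0.7]
opening: 0.271
grip_force: 30.0
```

```bash
python3 -c "
from g import *
from h import *
s=state();print(s['eef_pos'],s['tcp_rot'],s['ft_force'])
a=read_camera('top')[120:270,135:285];b=read_camera('scene')[180:330,340:490]
cv2.imwrite('pics/ab.png',np.hstack([cv2.resize(a,(400,400),interpolation=2),cv2.resize(b,(400,400),interpolation=2)]))
q=COL['yellow'];print([((proj('scene',q+[0,0,z])-[340,180])*400/150).round(0) for z in(0,25,120)])"
```

```text
[569.51453638 250.13512997 138.28611504] [-3.14095594e+00  1.09659367e-03 -1.44638616e-01] [ 0.21578801  0.6176141  -0.69986231]
[array([266., 226.]), array([272., 207.]), array([296., 126.])]
```

View pics/ab.png

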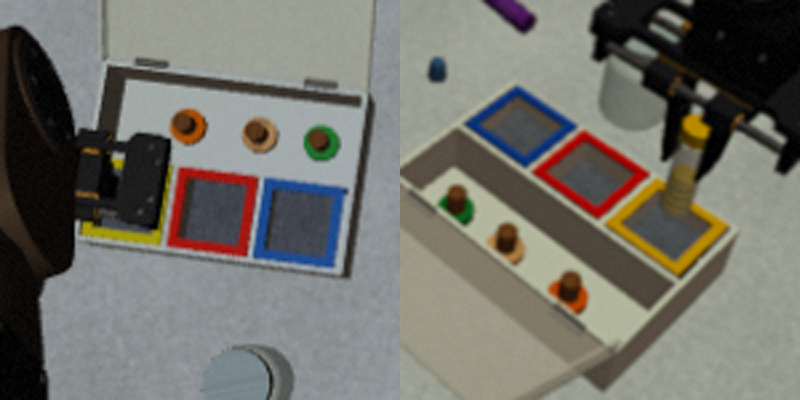

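Tube is vertical, with its bottom at about (673,210) against an expected (672,207), so it is centred over the yellow collar. Lowering now, then feeling for the pad.

Request:
{"name": "move_arm", "arguments": {
  "commands": [
    [[0,0,-0.4],[0,0,0],0.1],
    [[0,0,-0.6],[0,0,0],0.1],
    [[0,0,-0.6],[0,0,0],0.1],
    [[0,0,-0.6],[0,0,0],0.1],
    [[0,0,-0.6],[0,0,0],0.1],
    [[0,0,-0.6],[0,0,0],0.1],
    [[0,0,-0.4],[0,0,0],0.1],
    [[0,0,0],[0,0,0],0.1],
    [[0,0,0],[0,0,0],0.1]
  ]
}}

```text
t: 8.0
eef_pos: [569.7, 250.5, 100.8]
tcp_rot: [-3.14, 0.0, -0.144]
ft_force: [-0.0, -0.4, 0.4]
opening: 0.269
grip_force: 30.0
```

Request:
{"name": "move_arm", "arguments": {
  "commands": [
    [[0,0,-0.05],[0,0,0],0.1],
    [[0,0,-0.05],[0,0,0],0.1],
    [[0,0,-0.05],[0,0,0],0.1],
    [[0,0,-0.05],[0,0,0],0.1],
    [[0,0,-0.05],[0,0,0],0.1],
    [[0,0,-0.05],[0,0,0],0.1],
    [[0,0,0],[0,0,0],0.1],
    [[0,0,0],[0,0,0],0.1]
  ]
}}

```text
t: 8.8
eef_pos: [569.7, 250.5, 97.8]
tcp_rot: [-3.14, 0.0, -0.144]
ft_force: [0.5, -0.4, 0.2]
opening: 0.27
grip_force: 30.0
```

Request:
{"name": "move_arm", "arguments": {
  "commands": [
    [[0,0,-0.1],[0,0,0],0.1],
    [[0,0,-0.1],[0,0,0],0.1],
    [[0,0,-0.1],[0,0,0],0.1],
    [[0,0,0],[0,0,0],0.1],
    [[0,0,0],[0,0,0],0.1]
  ]
}}

```text
t: 9.3
eef_pos: [569.6, 250.5, 94.8]
tcp_rot: [-3.14, 0.0, -0.144]
ft_force: [-0.5, 0.6, 0.0]
opening: 0.272
grip_force: 30.0
```

Request:
{"name": "move_arm", "arguments": {
  "commands": [
    [[0,0,-0.1],[0,0,0],0.1],
    [[0,0,-0.1],[0,0,0],0.1],
    [[0,0,-0.1],[0,0,0],0.1],
    [[0,0,0],[0,0,0],0.1],
    [[0,0,0],[0,0,0],0.1]
  ]
}}

```text
t: 9.8
eef_pos: [569.7, 250.5, 91.8]
tcp_rot: [-3.14, 0.0, -0.144]
ft_force: [0.2, 0.9, -0.7]
opening: 0.271
grip_force: 30.0
```

Request:
{"name": "move_arm", "arguments": {
  "commands": [
    [[0,0,-0.1],[0,0,0],0.1],
    [[0,0,-0.1],[0,0,0],0.1],
    [[0,0,-0.1],[0,0,0],0.1],
    [[0,0,0],[0,0,0],0.1],
    [[0,0,0],[0,0,0],0.1]
  ]
}}

```text
t: 10.3
eef_pos: [569.7, 250.5, 88.9]
tcp_rot: [-3.14, -0.0, -0.144]
ft_force: [-0.2, -0.2, 1.1]
opening: 0.266
grip_force: 30.0
```

Request:
{"name": "move_arm", "arguments": {
  "commands": [
    [[0,0,-0.1],[0,0,0],0.1],
    [[0,0,-0.1],[0,0,0],0.1],
    [[0,0,0],[0,0,0],0.1],
    [[0,0,0],[0,0,0],0.1]
  ]
}}

```text
t: 10.7
eef_pos: [569.8, 250.5, 87.0]
tcp_rot: [-3.14, -0.0, -0.144]
ft_force: [-0.2, -1.5, 4.3]
opening: 0.269
grip_force: 30.0
```

Request:
{"name": "move_arm", "arguments": {
  "commands": [
    [[0,0,0.1],[0,0,0],0.1],
    [[0,0,0.13],[0,0,0],0.1],
    [[0,0,0],[0,0,0],0.1],
    [[0,0,0],[0,0,0],0.1]
  ]
}}

```text
t: 11.1
eef_pos: [569.7, 250.5, 89.0]
tcp_rot: [-3.14, 0.0, -0.144]
ft_force: [0.4, 0.5, 1.5]
opening: 0.269
grip_force: 30.0
```

Request:
{"name": "move_arm", "arguments": {
  "commands": [
    [[0,0,0],[0,0,0],0.28],
    [[0,0,0],[0,0,0],0.3],
    [[0,0,0],[0,0,0],0.32],
    [[0,0,0],[0,0,0],0.36],
    [[0,0,0],[0,0,0],0.4],
    [[0,0,0],[0,0,0],0.45],
    [[0,0,0],[0,0,0],0.5],
    [[0,0,0],[0,0,0],0.5]
  ]
}}

```text
t: 11.9
eef_pos: [569.7, 250.5, 89.1]
tcp_rot: [-3.14, 0.0, -0.144]
ft_force: [0.3, 0.5, -0.2]
opening: 0.495
grip_force: 0.0
```

```bash
python3 -c "
from g import *
from h import *
b=read_camera('scene')[180:330,340:490]
cv2.imwrite('pics/rel.png',cv2.resize(b,(400,400),interpolation=2))"
```

```text
(no output)
```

View pics/rel.png

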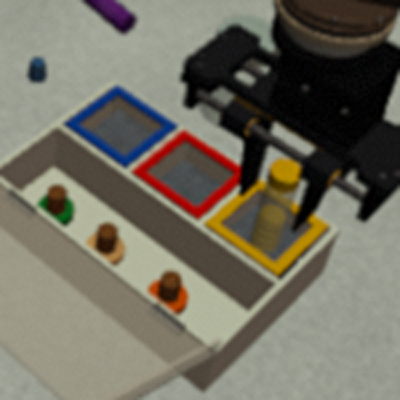

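The yellow tube stands free at about (275,210) in the crop, with the fingers clear of it. Retreating straight up.

Request:
{"name": "move_arm", "arguments": {
  "commands": [
    [[0,0,0.5],[0,0,0],0.5],
    [[0,0,1],[0,0,0],0.5],
    [[0,0,1.5],[0,0,0],0.55],
    [[0,0,1.5],[0,0,0],0.6],
    [[0,0,2],[0,0,0],0.6],
    [[0,0,2],[0,0,0],0.6],
    [[0,0,2],[0,0,0],0.6],
    [[0,-1,1],[0,0,0],0.6]
  ]
}}

```text
t: 12.75
eef_pos: [570.0, 241.1, 206.7]
tcp_rot: [-3.139, -0.003, -0.143]
ft_force: [0.4, -0.1, -0.2]
opening: 0.599
grip_force: 0.0
```

```bash
python3 -c "
from g import *
go(TOP['red']+25*A,TILT,'pre')"
```

```text
pre shift cm [ -7.04 -50.02  -6.38] rot deg [  0.83 -34.38  19.02] now [570.  241.1 206.7]
```

Request:
{"name": "move_arm", "arguments": {
  "commands": [
    [[-0.5,-2,0],[0.05,-2,1.1],0.6],
    [[-0.5,-3.1,0],[0.05,-2,1.1],0.6],
    [[-0.5,-3.1,0],[0.05,-2,1.1],0.6],
    [[-0.5,-3.1,0],[0.05,-2,1.1],0.6],
    [[-0.5,-3.1,0],[0.05,-2,1.1],0.6],
    [[-0.5,-3.1,0],[0.05,-2,1.1],0.6],
    [[-0.5,-3.1,0],[0.05,-2,1.1],0.6],
    [[-0.5,-3.1,0],[0.05,-2,1.1],0.6],
    [[-0.5,-3.1,0],[0.05,-2,1.1],0.6],
    [[-0.5,-3.1,0],[0.05,-2,1.1],0.6]
  ]
}}

```text
t: 13.75
eef_pos: [518.9, -60.1, 204.4]
tcp_rot: [-3.115, -0.349, 0.046]
ft_force: [0.4, 0.3, -0.7]
opening: 0.603
grip_force: 0.0
```

```bash
python3 -c "
from g import *
go(TOP['red']+25*A,TILT,'pre')"
```

```text
pre shift cm [ -1.93 -19.9   -6.16] rot deg [  0.43 -14.42   8.08] now [518.9 -60.1 204.4]
```

Request:
{"name": "move_arm", "arguments": {
  "commands": [
    [[-0.4,-3,0],[0.05,-2.4,1.3],0.6],
    [[-0.4,-3,0],[0.05,-2.4,1.3],0.6],
    [[-0.4,-3,0],[0.05,-2.4,1.3],0.6],
    [[-0.4,-3,0],[0.1,-2.4,1.4],0.6],
    [[-0.33,-3,-0.16],[0.1,-2.4,1.4],0.6],
    [[0,-3,-1],[0.08,-2.42,1.38],0.6],
    [[0,-1.5,-2],[0,0,0],0.6],
    [[0,0,-2],[0,0,0],0.6],
    [[0,0,-1],[0,0,0],0.6],
    [[0,0,0],[0,0,0],0.6]
  ]
}}

```text
t: 14.75
eef_pos: [499.5, -253.7, 141.4]
tcp_rot: [-3.138, -0.597, 0.197]
ft_force: [0.1, -0.3, -0.6]
opening: 0.601
grip_force: 0.0
```

```bash
python3 -c "
from g import *
go(TOP['red']+25*A,TILT,'pre');go(TOP['red']-44*A,TILT,'grasp')"
```

```text
pre shift cm [ 0.02 -0.55  0.15] rot deg [-0.14 -0.21  0.06] now [ 499.5 -253.7  141.4]
grasp shift cm [ 3.83  0.23 -5.55] rot deg [-0.14 -0.21  0.06] now [ 499.5 -253.7  141.4]
```

Request:
{"name": "move_arm", "arguments": {
  "commands": [
    [[0,-0.55,0.1],[-0.1,-0.2,0.1],0.6],
    [[0.5,0.1,-0.72],[0,0,0],0.6],
    [[0.5,0.1,-0.72],[0,0,0],0.6],
    [[0.5,0.1,-0.72],[0,0,0],0.6],
    [[0.5,0.1,-0.72],[0,0,0],0.6],
    [[0.5,0.1,-0.72],[0,0,0],0.6],
    [[0.5,0.1,-0.72],[0,0,0],0.6],
    [[0.5,0.1,-0.72],[0,0,0],0.6],
    [[0.33,0.08,-0.6],[0,0,0],0.6],
    [[0,0,0],[0,0,0],0.6]
  ]
}}

```text
t: 15.75
eef_pos: [538.8, -250.8, 86.2]
tcp_rot: [3.142, -0.601, 0.202]
ft_force: [0.7, -0.0, -0.4]
opening: 0.603
grip_force: 0.0
```

Request:
{"name": "move_arm", "arguments": {
  "commands": [
    [[0,0,0],[0,0,0],0.45],
    [[0,0,0],[0,0,0],0.4],
    [[0,0,0],[0,0,0],0.35],
    [[0,0,0],[0,0,0],0.3],
    [[0,0,0],[0,0,0],0.25],
    [[0,0,0],[0,0,0],0.2],
    [[0,0,0],[0,0,0],0.15],
    [[0,0,0],[0,0,0],0.1],
    [[0,0,0],[0,0,0],0.1]
  ]
}}

```text
t: 16.65
eef_pos: [538.7, -251.3, 87.3]
tcp_rot: [3.14, -0.601, 0.202]
ft_force: [-2.0, -0.7, 3.3]
opening: 0.271
grip_force: 30.0
```

```bash
python3 -c "
from g import *
s=state();print(s['ft_force'],s['moment'],s['opening']*95)
go(TOP['red']-44*A,TILT,'grasp')"
```

```text
[-1.9505848  -0.70423784  3.34402087] [-0.05636754  0.27054963 -0.0076705 ] 25.709813176426675
grasp shift cm [-0.08 -0.01 -0.14] rot deg [ 0.05  0.1  -0.08] now [ 538.7 -251.3   87.3]
```

Request:
{"name": "move_arm", "arguments": {
  "commands": [
    [[-0.17,-0.03,0.25],[0,0,0],0.1],
    [[-0.33,-0.07,0.49],[0,0,0],0.1],
    [[-0.39,-0.08,0.58],[0,0,0],0.1],
    [[-0.39,-0.08,0.58],[0,0,0],0.1],
    [[-0.39,-0.08,0.58],[0,0,0],0.1],
    [[-0.39,-0.08,0.58],[0,0,0],0.1],
    [[-0.39,-0.08,0.58],[0,0,0],0.1],
    [[-0.39,-0.08,0.58],[0,0,0],0.1],
    [[-0.39,-0.08,0.58],[0,0,0],0.1],
    [[-0.39,-0.08,0.58],[0,0,0],0.1]
  ]
}}

```text
t: 17.65
eef_pos: [502.1, -258.7, 141.4]
tcp_rot: [3.14, -0.601, 0.202]
ft_force: [1.1, -0.7, -0.2]
opening: 0.267
grip_force: 30.0
```

Request:
{"name": "move_arm", "arguments": {
  "commands": [
    [[0,0.5,2],[0,0,0],0.1],
    [[0.2,2,2],[0,1.5,-0.9],0.1],
    [[0.5,3,0],[-0.1,2.6,-1.4],0.1],
    [[0.5,3,0],[-0.1,2.6,-1.4],0.1],
    [[0.5,3,0],[-0.1,2.6,-1.4],0.1],
    [[0.5,3,0],[-0.1,2.6,-1.4],0.1],
    [[0.5,3,0],[-0.1,2.6,-1.4],0.1],
    [[0.5,3,0],[-0.1,2.6,-1.4],0.1],
    [[0.5,3,0],[-0.1,2.6,-1.4],0.1],
    [[0.5,3,0],[-0.1,2.6,-1.4],0.1]
  ]
}}

```text
t: 18.65
eef_pos: [543.8, 4.6, 181.3]
tcp_rot: [-3.121, -0.216, -0.02]
ft_force: [0.2, -0.8, -0.9]
opening: 0.269
grip_force: 30.0
```

```bash
python3 -c "
from g import *
go(COL['red']+[0,0,25+51],[np.pi,0,-.144],'above');print(state()['opening'])"
```

```text
above shift cm [ 1.37 16.54 -4.23] rot deg [-0.18 12.42 -7.2 ] now [543.8   4.6 181.3]
0.26867359704791133
```

Request:
{"name": "move_arm", "arguments": {
  "commands": [
    [[0.2,2.4,0],[0,1.9,-1.1],0.1],
    [[0.2,2.4,0],[0,1.9,-1.1],0.1],
    [[0.2,2.4,0],[0,1.9,-1.1],0.1],
    [[0.2,2.4,0],[0,1.9,-1.1],0.1],
    [[0.2,2.4,0],[0,1.9,-1.1],0.1],
    [[0.2,2.4,0],[0,1.9,-1.1],0.1],
    [[0.17,2.1,-1],[-0.1,1,-0.6],0.1],
    [[0,0,-1.5],[0,0,0],0.1],
    [[0,0,-1.7],[0,0,0],0.1],
    [[0,0,0],[0,0,0],0.1]
  ]
}}

```text
t: 19.65
eef_pos: [556.6, 168.3, 137.2]
tcp_rot: [-3.14, 0.002, -0.143]
ft_force: [-0.2, 0.3, 0.1]
opening: 0.27
grip_force: 30.0
```

```bash
python3 -c "
from g import *
go(COL['red']+[0,0,25+51],[np.pi,0,-.144],'above');print(state()['opening'])"
```

```text
above shift cm [0.09 0.17 0.18] rot deg [-0.1  -0.07 -0.05] now [556.6 168.3 137.2]
0.269925254126052
```

Request:
{"name": "move_arm", "arguments": {
  "commands": [
    [[0.1,0.2,-0.4],[0,0,0],0.1],
    [[0,0,-0.6],[0,0,0],0.1],
    [[0,0,-0.6],[0,0,0],0.1],
    [[0,0,-0.6],[0,0,0],0.1],
    [[0,0,-0.6],[0,0,0],0.1],
    [[0,0,-0.6],[0,0,0],0.1],
    [[0,0,-0.3],[0,0,0],0.1],
    [[0,0,0],[0,0,0],0.1],
    [[0,0,0],[0,0,0],0.1]
  ]
}}

```text
t: 20.55
eef_pos: [558.8, 170.6, 101.9]
tcp_rot: [-3.138, -0.002, -0.143]
ft_force: [0.3, 0.2, -0.4]
opening: 0.272
grip_force: 30.0
```

Request:
{"name": "move_arm", "arguments": {
  "commands": [
    [[0,0,-0.1],[0,0,0],0.1],
    [[0,0,-0.1],[0,0,0],0.1],
    [[0,0,-0.1],[0,0,0],0.1],
    [[0,0,0],[0,0,0],0.1],
    [[0,0,0],[0,0,0],0.1]
  ]
}}

```text
t: 21.05
eef_pos: [558.7, 170.6, 98.9]
tcp_rot: [-3.138, -0.002, -0.143]
ft_force: [0.0, -0.4, 0.1]
opening: 0.271
grip_force: 30.0
```

Request:
{"name": "move_arm", "arguments": {
  "commands": [
    [[0,0,-0.1],[0,0,0],0.1],
    [[0,0,-0.1],[0,0,0],0.1],
    [[0,0,-0.1],[0,0,0],0.1],
    [[0,0,0],[0,0,0],0.1],
    [[0,0,0],[0,0,0],0.1]
  ]
}}

```text
t: 21.55
eef_pos: [558.7, 170.6, 95.8]
tcp_rot: [-3.138, -0.002, -0.143]
ft_force: [-0.4, 1.2, -0.2]
opening: 0.267
grip_force: 30.0
```

Request:
{"name": "move_arm", "arguments": {
  "commands": [
    [[0,0,-0.1],[0,0,0],0.1],
    [[0,0,-0.1],[0,0,0],0.1],
    [[0,0,-0.1],[0,0,0],0.1],
    [[0,0,0],[0,0,0],0.1],
    [[0,0,0],[0,0,0],0.1]
  ]
}}

```text
t: 22.05
eef_pos: [558.7, 170.6, 92.8]
tcp_rot: [-3.138, -0.002, -0.143]
ft_force: [0.6, 0.3, -0.3]
opening: 0.27
grip_force: 30.0
```

Request:
{"name": "move_arm", "arguments": {
  "commands": [
    [[0,0,-0.1],[0,0,0],0.1],
    [[0,0,-0.1],[0,0,0],0.1],
    [[0,0,-0.1],[0,0,0],0.1],
    [[0,0,0],[0,0,0],0.1],
    [[0,0,0],[0,0,0],0.1]
  ]
}}

```text
t: 22.55
eef_pos: [558.7, 170.6, 89.8]
tcp_rot: [-3.138, -0.002, -0.143]
ft_force: [0.4, -0.1, -0.6]
opening: 0.271
grip_force: 30.0
```

Request:
{"name": "move_arm", "arguments": {
  "commands": [
    [[0,0,-0.1],[0,0,0],0.1],
    [[0,0,-0.1],[0,0,0],0.1],
    [[0,0,-0.1],[0,0,0],0.1],
    [[0,0,0],[0,0,0],0.1],
    [[0,0,0],[0,0,0],0.1]
  ]
}}

```text
t: 23.05
eef_pos: [558.7, 170.6, 86.8]
tcp_rot: [-3.138, -0.002, -0.143]
ft_force: [0.9, -0.9, 0.3]
opening: 0.273
grip_force: 30.0
```

Request:
{"name": "move_arm", "arguments": {
  "commands": [
    [[0,0,-0.1],[0,0,0],0.1],
    [[0,0,-0.1],[0,0,0],0.1],
    [[0,0,-0.1],[0,0,0],0.1],
    [[0,0,0],[0,0,0],0.1],
    [[0,0,0],[0,0,0],0.1]
  ]
}}

```text
t: 23.55
eef_pos: [558.8, 170.6, 84.0]
tcp_rot: [-3.138, -0.002, -0.143]
ft_force: [-0.0, 0.4, 1.2]
opening: 0.271
grip_force: 30.0
```

Request:
{"name": "move_arm", "arguments": {
  "commands": [
    [[0,0,-0.1],[0,0,0],0.1],
    [[0,0,-0.05],[0,0,0],0.1],
    [[0,0,0],[0,0,0],0.1],
    [[0,0,0],[0,0,0],0.1]
  ]
}}

```text
t: 23.95
eef_pos: [558.8, 170.6, 82.6]
tcp_rot: [-3.138, -0.002, -0.143]
ft_force: [-0.0, 0.8, 4.6]
opening: 0.273
grip_force: 30.0
```

Request:
{"name": "move_arm", "arguments": {
  "commands": [
    [[0,0,0.1],[0,0,0],0.1],
    [[0,0,0.13],[0,0,0],0.1],
    [[0,0,0],[0,0,0],0.1],
    [[0,0,0],[0,0,0],0.1]
  ]
}}

```text
t: 24.35
eef_pos: [558.7, 170.6, 84.5]
tcp_rot: [-3.138, -0.002, -0.143]
ft_force: [0.1, 1.1, 0.9]
opening: 0.272
grip_force: 30.0
```

Request:
{"name": "move_arm", "arguments": {
  "commands": [
    [[0,0,0],[0,0,0],0.28],
    [[0,0,0],[0,0,0],0.3],
    [[0,0,0],[0,0,0],0.32],
    [[0,0,0],[0,0,0],0.36],
    [[0,0,0],[0,0,0],0.4],
    [[0,0,0],[0,0,0],0.45],
    [[0,0,0],[0,0,0],0.5],
    [[0,0,0],[0,0,0],0.5]
  ]
}}

```text
t: 25.15
eef_pos: [558.7, 170.6, 84.6]
tcp_rot: [-3.138, -0.002, -0.143]
ft_force: [-0.3, 0.3, 0.7]
opening: 0.491
grip_force: 0.0
```

```bash
python3 -c "
from g import *
from h import *
b=read_camera('scene')[180:330,340:490]
cv2.imwrite('pics/rel2.png',cv2.resize(b,(400,400),interpolation=2))"
```

```text
(no output)
```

View pics/rel2.png

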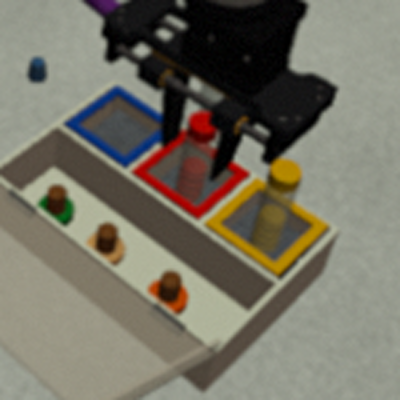

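The red tube stands upright at about (197,155) and the yellow one is undisturbed at (275,210). Blue is next.

Request:
{"name": "move_arm", "arguments": {
  "commands": [
    [[0,0,0.5],[0,0,0],0.5],
    [[0,0,1],[0,0,0],0.5],
    [[0,0,1.5],[0,0,0],0.5],
    [[0,0,1.5],[0,0,0],0.5],
    [[0,0,2],[0,0,0],0.6],
    [[0,0,2],[0,0,0],0.6],
    [[0,0,2],[0,0,0],0.6],
    [[0,0,1.5],[0,0,0],0.6],
    [[0,-1,1],[0,0,0],0.6]
  ]
}}

```text
t: 26.1
eef_pos: [558.9, 161.0, 216.7]
tcp_rot: [-3.138, -0.004, -0.142]
ft_force: [-0.1, -0.1, -0.7]
opening: 0.6
grip_force: 0.0
```

Request:
{"name": "move_arm", "arguments": {
  "commands": [
    [[-0.3,-2,0],[0.05,-2,1.1],0.6],
    [[-0.3,-3.1,0],[0.05,-2,1.1],0.6],
    [[-0.3,-3.1,0],[0.05,-2,1.1],0.6],
    [[-0.3,-3.1,0],[0.05,-2,1.1],0.6],
    [[-0.3,-3.1,0],[0.05,-2,1.1],0.6],
    [[-0.3,-3.1,0],[0.05,-2,1.1],0.6],
    [[-0.3,-3.1,0],[0.05,-2,1.1],0.6],
    [[-0.3,-3.1,0],[0.05,-2,1.1],0.6],
    [[-0.3,-3.1,0],[0.05,-2,1.1],0.6],
    [[-0.3,-3.1,0],[0.05,-2,1.1],0.6]
  ]
}}

```text
t: 27.1
eef_pos: [528.1, -140.1, 215.1]
tcp_rot: [-3.114, -0.351, 0.047]
ft_force: [1.0, 0.8, -0.7]
opening: 0.598
grip_force: 0.0
```

```bash
python3 -c "
from g import *
go(TOP['blue']+25*A,TILT,'pre')"
```

```text
pre shift cm [ -1.53 -18.37  -7.23] rot deg [  0.34 -14.32   7.97] now [ 528.1 -140.1  215.1]
```

Request:
{"name": "move_arm", "arguments": {
  "commands": [
    [[-0.3,-3,0],[0.05,-2.4,1.3],0.6],
    [[-0.3,-3,0],[0.05,-2.4,1.3],0.6],
    [[-0.3,-3,0],[0.05,-2.4,1.3],0.6],
    [[-0.3,-3,0],[0.05,-2.4,1.3],0.6],
    [[-0.33,-3,-0.2],[0.1,-2.4,1.4],0.6],
    [[0,-3,-1],[0.04,-2.4,1.3],0.6],
    [[0,-0.5,-2],[0,0,0],0.6],
    [[0,0,-2],[0,0,0],0.6],
    [[0,0,-1.9],[0,0,0],0.6],
    [[0,0,0],[0,0,0],0.6]
  ]
}}

```text
t: 28.1
eef_pos: [512.4, -323.2, 141.9]
tcp_rot: [-3.137, -0.598, 0.195]
ft_force: [-0.3, -0.6, -0.1]
opening: 0.604
grip_force: 0.0
```

```bash
python3 -c "
from g import *
go(TOP['blue']+25*A,TILT,'pre');go(TOP['blue']-44*A,TILT,'grasp')"
```

```text
pre shift cm [ 0.04 -0.06  0.1 ] rot deg [-0.2  -0.16  0.12] now [ 512.4 -323.2  141.9]
grasp shift cm [ 3.86  0.72 -5.6 ] rot deg [-0.2  -0.16  0.12] now [ 512.4 -323.2  141.9]
```

Request:
{"name": "move_arm", "arguments": {
  "commands": [
    [[0,-0.05,0.05],[-0.2,-0.15,0.1],0.6],
    [[0.5,0.1,-0.72],[0,0,0],0.6],
    [[0.5,0.1,-0.72],[0,0,0],0.6],
    [[0.5,0.1,-0.72],[0,0,0],0.6],
    [[0.5,0.1,-0.72],[0,0,0],0.6],
    [[0.5,0.1,-0.72],[0,0,0],0.6],
    [[0.5,0.1,-0.72],[0,0,0],0.6],
    [[0.5,0.1,-0.72],[0,0,0],0.6],
    [[0.36,0.08,-0.6],[0,0,0],0.6],
    [[0,0,0],[0,0,0],0.6]
  ]
}}

```text
t: 29.1
eef_pos: [552.2, -315.6, 86.8]
tcp_rot: [3.14, -0.601, 0.202]
ft_force: [-0.7, 0.1, -0.0]
opening: 0.602
grip_force: 0.0
```

Request:
{"name": "move_arm", "arguments": {
  "commands": [
    [[0,0,0],[0,0,0],0.45],
    [[0,0,0],[0,0,0],0.4],
    [[0,0,0],[0,0,0],0.35],
    [[0,0,0],[0,0,0],0.3],
    [[0,0,0],[0,0,0],0.25],
    [[0,0,0],[0,0,0],0.2],
    [[0,0,0],[0,0,0],0.15],
    [[0,0,0],[0,0,0],0.1],
    [[0,0,0],[0,0,0],0.1]
  ]
}}

```text
t: 30.0
eef_pos: [552.0, -316.2, 87.9]
tcp_rot: [3.138, -0.602, 0.202]
ft_force: [-1.7, -1.5, 3.2]
opening: 0.269
grip_force: 30.0
```

```bash
python3 -c "
from g import *
s=state();print(s['ft_force'],s['moment'],s['opening']*95)
go(TOP['blue']-44*A,TILT,'grasp')"
```

```text
[-1.69265977 -1.54785723  3.24230494] [-0.00215558  0.32222644  0.00418169] 25.554376912235025
grasp shift cm [-0.11  0.01 -0.2 ] rot deg [ 0.15  0.12 -0.01] now [ 552.  -316.2   87.9]
```

Request:
{"name": "move_arm", "arguments": {
  "commands": [
    [[-0.17,-0.03,0.25],[0,0,0],0.1],
    [[-0.33,-0.07,0.49],[0,0,0],0.1],
    [[-0.39,-0.08,0.58],[0,0,0],0.1],
    [[-0.39,-0.08,0.58],[0,0,0],0.1],
    [[-0.39,-0.08,0.58],[0,0,0],0.1],
    [[-0.39,-0.08,0.58],[0,0,0],0.1],
    [[-0.39,-0.08,0.58],[0,0,0],0.1],
    [[-0.39,-0.08,0.58],[0,0,0],0.1],
    [[-0.39,-0.08,0.58],[0,0,0],0.1],
    [[-0.39,-0.08,0.58],[0,0,0],0.1]
  ]
}}

```text
t: 31.0
eef_pos: [515.5, -323.6, 142.1]
tcp_rot: [3.138, -0.601, 0.202]
ft_force: [-0.0, -0.5, -0.8]
opening: 0.271
grip_force: 30.0
```

Request:
{"name": "move_arm", "arguments": {
  "commands": [
    [[0,0.5,2],[0,0,0],0.1],
    [[0.2,2,2],[0,1.5,-0.9],0.1],
    [[0.3,3,0],[-0.1,2.6,-1.4],0.1],
    [[0.3,3,0],[-0.1,2.6,-1.4],0.1],
    [[0.3,3,0],[-0.1,2.6,-1.4],0.1],
    [[0.3,3,0],[-0.1,2.6,-1.4],0.1],
    [[0.3,3,0],[-0.1,2.6,-1.4],0.1],
    [[0.3,3,0],[-0.1,2.6,-1.4],0.1],
    [[0.3,3,0],[-0.1,2.6,-1.4],0.1],
    [[0.3,3,0],[-0.1,2.6,-1.4],0.1]
  ]
}}

```text
t: 32.0
eef_pos: [541.6, -57.5, 182.0]
tcp_rot: [-3.124, -0.212, -0.023]
ft_force: [0.3, -0.6, -0.8]
opening: 0.27
grip_force: 30.0
```

```bash
python3 -c "
from g import *
go(COL['blue']+[0,0,25+52],[np.pi,0,-.144],'above');print(state()['opening'])"
```

```text
above shift cm [ 0.49 14.85 -4.2 ] rot deg [-0.02 12.19 -7.04] now [541.6 -57.5 182. ]
0.27015032909751235
```

Request:
{"name": "move_arm", "arguments": {
  "commands": [
    [[0.1,2.2,0],[0,1.9,-1.1],0.1],
    [[0.1,2.2,0],[0,1.9,-1.1],0.1],
    [[0.1,2.2,0],[0,1.9,-1.1],0.1],
    [[0.1,2.2,0],[0,1.9,-1.1],0.1],
    [[0.1,2.2,0],[0,1.9,-1.1],0.1],
    [[0,2.2,0],[0,1.9,-1.1],0.1],
    [[0,1.6,-1],[0,0.8,-0.4],0.1],
    [[0,0,-1.5],[0,0,0],0.1],
    [[0,0,-1.7],[0,0,0],0.1],
    [[0,0,0],[0,0,0],0.1]
  ]
}}

```text
t: 33.0
eef_pos: [545.8, 89.4, 138.0]
tcp_rot: [-3.141, 0.002, -0.142]
ft_force: [0.5, 0.5, -0.1]
opening: 0.269
grip_force: 30.0
```

```bash
python3 -c "
from g import *
go(COL['blue']+[0,0,25+52],[np.pi,0,-.144],'above');print(state()['opening'])"
```

```text
above shift cm [0.07 0.16 0.2 ] rot deg [-0.06 -0.11 -0.11] now [545.8  89.4 138. ]
0.26906033989751044
```

Request:
{"name": "move_arm", "arguments": {
  "commands": [
    [[0.1,0.2,-0.4],[0,-0.1,-0.1],0.1],
    [[0,0,-0.6],[0,0,0],0.1],
    [[0,0,-0.6],[0,0,0],0.1],
    [[0,0,-0.6],[0,0,0],0.1],
    [[0,0,-0.6],[0,0,0],0.1],
    [[0,0,-0.6],[0,0,0],0.1],
    [[0,0,-0.3],[0,0,0],0.1],
    [[0,0,0],[0,0,0],0.1],
    [[0,0,0],[0,0,0],0.1]
  ]
}}

```text
t: 33.9
eef_pos: [547.9, 91.5, 102.6]
tcp_rot: [-3.14, -0.003, -0.144]
ft_force: [0.1, 0.2, -1.0]
opening: 0.267
grip_force: 30.0
```

Request:
{"name": "move_arm", "arguments": {
  "commands": [
    [[0,0,-0.1],[0,0,0],0.1],
    [[0,0,-0.1],[0,0,0],0.1],
    [[0,0,-0.1],[0,0,0],0.1],
    [[0,0,0],[0,0,0],0.1],
    [[0,0,0],[0,0,0],0.1]
  ]
}}

```text
t: 34.4
eef_pos: [547.8, 91.5, 99.6]
tcp_rot: [-3.14, -0.003, -0.144]
ft_force: [-0.1, -0.2, -0.8]
opening: 0.274
grip_force: 30.0
```

Request:
{"name": "move_arm", "arguments": {
  "commands": [
    [[0,0,-0.1],[0,0,0],0.1],
    [[0,0,-0.1],[0,0,0],0.1],
    [[0,0,-0.1],[0,0,0],0.1],
    [[0,0,0],[0,0,0],0.1],
    [[0,0,0],[0,0,0],0.1]
  ]
}}

```text
t: 34.9
eef_pos: [547.8, 91.5, 96.5]
tcp_rot: [-3.14, -0.003, -0.144]
ft_force: [-0.3, -0.6, -1.2]
opening: 0.271
grip_force: 30.0
```

Request:
{"name": "move_arm", "arguments": {
  "commands": [
    [[0,0,-0.1],[0,0,0],0.1],
    [[0,0,-0.1],[0,0,0],0.1],
    [[0,0,-0.1],[0,0,0],0.1],
    [[0,0,0],[0,0,0],0.1],
    [[0,0,0],[0,0,0],0.1]
  ]
}}

```text
t: 35.4
eef_pos: [547.8, 91.5, 93.5]
tcp_rot: [-3.14, -0.003, -0.144]
ft_force: [-0.5, -0.3, 0.3]
opening: 0.268
grip_force: 30.0
```

Request:
{"name": "move_arm", "arguments": {
  "commands": [
    [[0,0,-0.1],[0,0,0],0.1],
    [[0,0,-0.1],[0,0,0],0.1],
    [[0,0,-0.1],[0,0,0],0.1],
    [[0,0,0],[0,0,0],0.1],
    [[0,0,0],[0,0,0],0.1]
  ]
}}

```text
t: 35.9
eef_pos: [547.9, 91.5, 90.7]
tcp_rot: [-3.14, -0.003, -0.144]
ft_force: [0.4, -0.1, 3.2]
opening: 0.265
grip_force: 30.0
```

Request:
{"name": "move_arm", "arguments": {
  "commands": [
    [[0,0,0.08],[0,0,0],0.1],
    [[0,0,0.07],[0,0,0],0.1],
    [[0,0,0],[0,0,0],0.1],
    [[0,0,0],[0,0,0],0.1]
  ]
}}

```text
t: 36.3
eef_pos: [547.8, 91.5, 92.0]
tcp_rot: [-3.14, -0.003, -0.144]
ft_force: [-0.1, -0.2, 0.3]
opening: 0.268
grip_force: 30.0
```

Request:
{"name": "move_arm", "arguments": {
  "commands": [
    [[0,0,0],[0,0,0],0.1],
    [[0,0,0],[0,0,0],0.1]
  ]
}}

```text
t: 36.5
eef_pos: [547.8, 91.5, 92.0]
tcp_rot: [-3.14, -0.003, -0.144]
ft_force: [0.8, 0.4, 0.7]
opening: 0.268
grip_force: 30.0
```

Request:
{"name": "move_arm", "arguments": {
  "commands": [
    [[0,0,0],[0,0,0],0.28],
    [[0,0,0],[0,0,0],0.3],
    [[0,0,0],[0,0,0],0.32],
    [[0,0,0],[0,0,0],0.36],
    [[0,0,0],[0,0,0],0.4],
    [[0,0,0],[0,0,0],0.45],
    [[0,0,0],[0,0,0],0.5],
    [[0,0,0],[0,0,0],0.5]
  ]
}}

```text
t: 37.3
eef_pos: [547.8, 91.5, 92.0]
tcp_rot: [-3.14, -0.003, -0.144]
ft_force: [0.2, -0.1, -0.6]
opening: 0.492
grip_force: 0.0
```

Request:
{"name": "move_arm", "arguments": {
  "commands": [
    [[0,0,0.5],[0,0,0],0.5],
    [[0,0,1],[0,0,0],0.5],
    [[0,0,1.5],[0,0,0],0.5],
    [[0,0,1.5],[0,0,0],0.5],
    [[0,0,2],[0,0,0],0.5],
    [[0,0,2],[0,0,0],0.5],
    [[0,0,2],[0,0,0],0.5],
    [[0,0,2],[0,0,0],0.5],
    [[0,0,1],[0,0,0],0.5],
    [[0,0,0],[0,0,0],0.5]
  ]
}}

```text
t: 38.3
eef_pos: [548.2, 91.6, 228.6]
tcp_rot: [-3.139, -0.006, -0.144]
ft_force: [0.8, -0.7, -0.5]
opening: 0.501
grip_force: 0.0
```

```bash
python3 -c "
from h import *
b=read_camera('scene')
cv2.imwrite('pics/end.png',np.hstack([cv2.resize(b[180:330,340:490],(400,400),interpolation=2),cv2.resize(b[130:280,200:350],(400,400),interpolation=2)]))"
```

```text
(no output)
```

View pics/end.png

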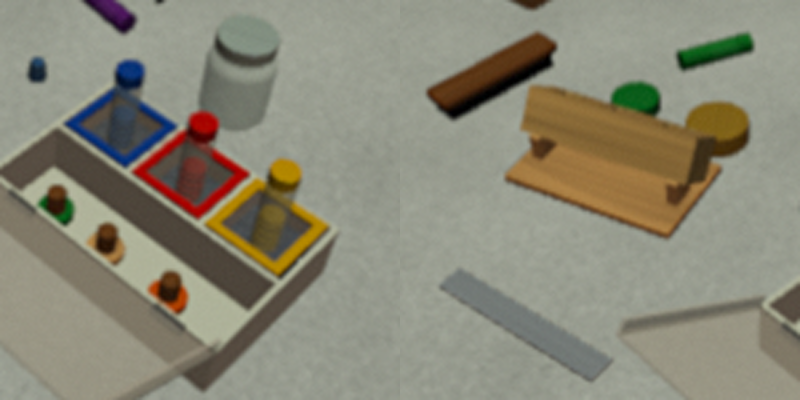

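All three tubes stand upright in their matching wells, with caps at (130,72), (203,125) and (284,172). The bystanders look undisturbed, so I hand the job in.

```bash
python3 -c "
from cell import *
print(env.job_done())"
```

```text
the job is handed in; nothing more can be done
None
```

I handed the job in at about 38 s: the yellow, red and blue tubes each stand upright and released in the well of their own colour, though the hand-in gave no verdict.

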